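# Find the coin tin by its weight and hold it over the packing nest

### The job

Lower the orange nest plate over the two pins of the packing jig until it lies flush and let go of it; then heft the three identical tins to find the heavy one with the metal coins, and leave the two light ones standing on the bench. Finish while holding the heaviest tin upright in the gripper, straight above the plate's square collar with its bottom about 10 cm above the collar's rim: do not set it down or let go. Never tip a tin over, and leave the tape dispenser, pencil, pen and loose blue piece where they are.

Things in the scene. Friction and masses are not known exactly. Their poses are not given: they have to be found in the camera images.
- tin_a_mid (a point): centre (half-way up) of a closed round tin, blue, white band, steel lid, 47 mm across, 85 mm high, standing on the bench; z along its axis. Its contents lie loose inside. The three tins look alike: two are light (wooden pieces, 130 to 210 g each), one is clearly heavier (metal coins, 400 to 590 g); which one differs from start to start
- tin_b_mid (a point): centre (half-way up) of a closed round tin, blue, white band, steel lid, 47 mm across, 85 mm high, standing on the bench; z along its axis. Its contents lie loose inside. The three tins look alike: two are light (wooden pieces, 130 to 210 g each), one is clearly heavier (metal coins, 400 to 590 g); which one differs from start to start
- tin_c_mid (a point): centre (half-way up) of a closed round tin, blue, white band, steel lid, 47 mm across, 85 mm high, standing on the bench; z along its axis. Its contents lie loose inside. The three tins look alike: two are light (wooden pieces, 130 to 210 g each), one is clearly heavier (metal coins, 400 to 590 g); which one differs from start to start
- collar_mid (a point): loose orange nest plate, 70 (its x) x 124 (its y) x 8 mm, 250 g, with a square open collar in the middle, 58 mm outside, 52 inside, 34 high above the plate. This point: collar centre, 25 mm above the plate's underside, z up. Round 14 mm holes at y = +-50 mm. Collar = handle: grip it outside across its sides facing along x, clear of the pins. Starts flat on the bench
- jig_top (a point): packing jig, a grey block fixed to the bench, 74 mm (its x) by 130 mm (its y), 12 mm high; this point is the centre of its top face, z up. Two upright 10 mm brass pins with tapered tips at y = +50 and -50 mm rise 20 mm above the top face. The plate fits either way round (half a turn)
- tape_dispenser: bystander: grey desk tape dispenser, 52 x 177 x 98 mm, origin at the centre of its underside
- pencil: bystander: green pencil, 112 mm long, origin at its underside
- pen: bystander: white and red pen, 145 mm long, origin at its underside
- piece: bystander: small blue wooden game piece, 22 x 22 x 13 mm, origin at its underside

How it is judged (in metres and radians):
On the way, in this order (a step that is already met when the one before it is completed fails the run):
1. the nest plate lies flush on the jig over both pins and is released (z of collar_mid in the frame of jig_top between 0.022 and 0.028 m and horizontal distance between collar_mid and jig_top below 0.006 m and angle between collar_mid's own z axis and vertical below 0.05 rad and angle between the x axis of collar_mid and the x axis of jig_top, either way round below 0.12 rad and contact force between the fingers and plate below 0.1 N), for 0.2 s.
2. the heaviest tin is lifted off the bench in the gripper (((distance between coins and tin_a_mid below 0.06 m and height (world z) of tin_a_mid above 0.055 m and contact force between the fingers and tin_a above 0.5 N) or (distance between coins and tin_b_mid below 0.06 m and height (world z) of tin_b_mid above 0.055 m and contact force between the fingers and tin_b above 0.5 N) or (distance between coins and tin_c_mid below 0.06 m and height (world z) of tin_c_mid above 0.055 m and contact force between the fingers and tin_c above 0.5 N))), for 0.1 s.
At the end, for the whole second after the job is handed in: Plate flush (3 mm) on the jig over both pins, released. Heaviest tin held still in the fingers, upright within 0.3 rad, within 30 mm of the collar's centre line, bottom at least 5 cm above the collar, touching nothing else. The light tins stand upright and still on the bench (all of step 1 and ((distance between coins and tin_a_mid below 0.06 m and height (world z) of tin_a_mid above 0.145 m and horizontal distance between tin_a_mid and collar_mid below 0.03 m and angle between tin_a_mid's own z axis and vertical below 0.3 rad and contact force between the fingers and tin_a above 1 N and linear speed of tin_a below 0.05 m/s and contact force between tin_a and jig below 0.1 N and contact force between tin_a and plate below 0.1 N and contact force between tin_a and tin_b below 0.1 N and contact force between tin_a and tin_c below 0.1 N and height (world z) of tin_b_mid between 0.038 and 0.047 m and angle between each of tin_b_mid, tin_c_mid's own z axis and vertical below 0.1 rad and linear speed of each of tin_b, tin_c below 0.03 m/s and height (world z) of tin_c_mid between 0.038 and 0.047 m) or (distance between coins and tin_b_mid below 0.06 m and height (world z) of tin_b_mid above 0.145 m and horizontal distance between tin_b_mid and collar_mid below 0.03 m and angle between tin_b_mid's own z axis and vertical below 0.3 rad and contact force between the fingers and tin_b above 1 N and linear speed of tin_b below 0.05 m/s and contact force between tin_b and jig below 0.1 N and contact force between tin_b and plate below 0.1 N and contact force between tin_b and tin_a below 0.1 N and contact force between tin_b and tin_c below 0.1 N and height (world z) of tin_a_mid between 0.038 and 0.047 m and angle between each of tin_a_mid, tin_c_mid's own z axis and vertical below 0.1 rad and linear speed of each of tin_a, tin_c below 0.03 m/s and height (world z) of tin_c_mid between 0.038 and 0.047 m) or (distance between coins and tin_c_mid below 0.06 m and height (world z) of tin_c_mid above 0.145 m and horizontal distance between tin_c_mid and collar_mid below 0.03 m and angle between tin_c_mid's own z axis and vertical below 0.3 rad and contact force between the fingers and tin_c above 1 N and linear speed of tin_c below 0.05 m/s and contact force between tin_c and jig below 0.1 N and contact force between tin_c and plate below 0.1 N and contact force between tin_c and tin_a below 0.1 N and contact force between tin_c and tin_b below 0.1 N and height (world z) of tin_a_mid between 0.038 and 0.047 m and angle between each of tin_a_mid, tin_b_mid's own z axis and vertical below 0.1 rad and linear speed of each of tin_a, tin_b below 0.03 m/s and height (world z) of tin_b_mid between 0.038 and 0.047 m))); the arm keeps its last pose, push and grip.
It fails at once if a bystander (dispenser, pencil, pen, blue piece) is moved by more than 2.5 cm (distance of any of tape_dispenser, pencil, pen, piece from where it was at the start of the episode above 0.025 m).
It fails at once if a tin is tipped over (angle between any of tin_a_mid, tin_b_mid, tin_c_mid's own z axis and vertical above 0.9 rad).
It also fails if it takes over 72 s, if anything falls off the work surface, if the arm or the gripper's body presses on something with over 40 N, if the wrist force passes 120 N, or if a joint passes its speed limit or range.

### The arm

A 6-joint arm with a two-finger parallel gripper is mounted at the origin on a cart in front of the work surface, level with it; the furniture and walls round the work are solid. World frame = base frame: x ahead of the robot, y to its left, z up, the work surface at z = 0. Lengths are in m, angles in degrees, forces in N, time in s.
With the tool pointing down it reaches from about 0.4 to 0.825 m from the base axis. Payload 7 kg.
Tool frame: the origin (TCP) lies between the finger pads; the fingertips stand 19 mm ahead of it and the grasp point (between the pads) is the TCP; z points along the fingers, y is the line along which they close (so a half turn about z gives the same grasp; the last joint's range is limited). The gripper opens to 88 mm and grips with 3 to 60 N. Pads are 19 mm wide; open, the fingers measure 130 mm over their backs; the gripper's body (78 mm by 193 mm) begins 47 mm behind the grasp point.
Start: joints at [88.871, 20.546, 0.682, 0, -70.136, -16.507], TCP at [0.205, 0.643, 0.246] pointing down, gripper open.
Joint ranges: [-176.03, 176.03], [-82.01, 121.73], [-58.28, 71.71], [-173.87, 95.51], [-174.79, -0.11], [-173.66, 173.66]. Speed limits (degrees/s): [136.94, 136.94, 172.46, 180, 180, 180].

### API

Orientations are given as [roll, pitch, yaw] about the fixed x, y, z axes, in that order (R = Rz(yaw) Ry(pitch) Rx(roll)).
In Python, from plant import get_obs, snapshot, close_job, spot_in, spot_point gives the robot as it stands.
- The arm moves only by the tool play_rows, never from a script. Its argument "plan" is a list of rows, each a list of 6 numbers: the shift along the tool's x, y, z in cm, then the turn, a rotation vector about the tool's x, y, z in degrees. A call has 1 to 20 rows; each row shifts and turns the commanded pose from where the row before left it, along the tool's axes as they then stand; what a row does not reach is not made up. A row lasts 1/12 s, in which the tool goes at most 41.7 mm and 7.16 degrees, less where a joint would pass 70% of its speed; a pose out of reach is approached as far as the arm can. A call is refused whole if a number of a shift passes 4.17 or a number of a turn 7.16, either way. A call with a gripper value outside its range is refused whole. "grip" is the finger opening in cm, from 0 to 8.76, set as the call begins (left out, the last holds). The fingers move at their own pace and stop on an object; the grip force is fixed at half the most. Time passes only in rows, so rows that do not move let the fingers close. It gives the time, the measured TCP pose, the force, the opening and the grip force at its end, in the units of the state.
- get_obs(): the state, without advancing time (a new reading comes with each control period).
- snapshot(name): name is "scene" or "top" or "wrist"; returns a dict with "frame" (384x512x3 uint8, red, green, blue), "fx", "fy", "cx", "cy" (pixels), "position" and "attitude" of the camera in the world. Camera axes: x right, y down, z forward; pixel columns grow to the right and rows downward; lengths in m; the calibration is good to about 2 mm. The wrist camera is an equidistant fisheye: a pixel r from the principal point sees the ray r / f radians off the axis. A picture is of the moment at which its call begins. There is no depth.
- close_job(): hands the job in; it is judged then, once.
Trained networks look in the newest picture that a camera, given by its name, has taken for a name from the list of things; names that differ only in an ending like _2 or _b are one class to them, and where a whole thing is asked for, a point or a joint stands for the part that bears it (a point fixed in the world has none). Each returns a list of dicts, best first, with "score" (0 to 1); they miss things now and then, are a little off and sometimes report something else, mostly with a low value. They report only what shows in the picture. A call takes as long as a camera call.
- spot_in(camera, thing): "position" ([x, y, z] in m, in world coordinates, good to about 4 mm: the middle of the surface that is visible of it).
- spot_point(camera, thing): "position" ([x, y, z] in m, in world coordinates, good to about 4 mm: a listed point, or the origin of a listed thing).
The state is a dict: "clock": time; "joint_pos": joint angles; "qvel": joint speeds; "tau": joint torques, N m; "tool_pos": TCP position; "orientation": TCP orientation; "force": force on the tool from outside, world axes, zero at the start; "moment": the same for the moment, N m; "opening": finger opening in m; "gripper_force": force on a finger pad.
Only numpy, scipy, OpenCV 4.12 (cv2) and the standard library are available. Lean on these libraries where they do the work, as an engineer would, in place of code of your own. Each camera call takes 0.05 s, during which the arm holds its last target. There are 200 camera calls.

## Working session

There is one attempt and no reset: what is moved stays moved. The work goes in short steps, Python scripts to look and compute and a tool call to move; the robot and the scene stay as the last step left them, time stands still between calls to the robot, and variables do not carry over. Pictures are saved under pics/ and viewed, at most 12 in all, crops included, and the job is handed in when it is done.

Besides the shell and the picture viewer there is one more tool, called after ">>>" by a JSON object that holds its "fn" and its "kwargs", one argument or row to a line. play_rows: Moves the arm, as the interface text tells. Its arguments: {"type":"object","properties":{"plan":{"type":"array","items":{"type":"array","items":{"type":"number"}}},"grip":{"type":"number"}},"required":["plan"]}

```bash
mkdir -p pics; cat > h.py <<'E'
import numpy as np, cv2
from plant import *
def save(cam,name):
    s=snapshot(cam); cv2.imwrite(f'pics/{name}.png',s['frame'][:,:,::-1]); return s
E
python3 - <<'E'
from h import *
o=get_obs(); print(o)
for c in ('scene','top'):
    s=save(c,c+'1'); print(c,s['fx'],s['cx'],s['cy'],s['position'],s['attitude'])
    for t in ['tin_a_mid','collar_mid','jig_top','tape_dispenser','pencil','pen','piece']:
        for d in spot_point(c,t): print(t,np.round(d['position'],3),round(d['score'],2))
a=cv2.imread('pics/top1.png');b=cv2.imread('pics/scene1.png')
cv2.imwrite('pics/both.png',np.vstack([a,b])[:, :]) 
E
```

```text
{'clock': 0.0, 'joint_pos': array([ 8.88725056e+01,  2.05909759e+01,  6.34208270e-01, -1.86870356e-02,
       -7.01370757e+01, -1.65078818e+01]), 'qvel': array([-0.05218824,  0.03111307, -0.03937382,  0.05755191,  0.00388807,
       -0.10100349]), 'tau': array([-1.03976232e-03, -5.82718384e+01,  2.93053150e+01,  6.99693024e+00,
        6.76166557e-03, -1.65766774e-04]), 'tool_pos': array([0.20437861, 0.64283371, 0.24463567]), 'orientation': array([ 1.79905033e+02, -9.82473481e-03, -1.76417318e+01]), 'force': array([ 0.01975636, -0.50775066, -0.05426844]), 'moment': array([-0.0623447 , -0.00187837,  0.00015358]), 'gripper_force': 0.0, 'opening': 0.08764644046795775}
scene 470.8178168811675 261.2240684108275 195.31285359324863 [-0.19078749 -0.44106073  0.98168884] [-139.14388929   -0.53837059  -54.38773818]
tin_a_mid [0.627 0.04  0.044] 0.9
collar_mid [0.458 0.223 0.023] 0.86
jig_top [ 0.478 -0.043  0.012] 0.87
tape_dispenser [ 0.376 -0.218  0.002] 0.94
tape_dispenser [ 0.604 -0.102  0.044] 0.23
pencil [ 0.333 -0.327 -0.002] 0.53
pen [ 0.4    0.361 -0.002] 0.71
piece [ 0.514 -0.197  0.002] 0.5
top 374.06295546141365 256.3139565376579 193.69588935962597 [0.36706738 0.0298247  1.03945838] [-1.74646685e+02  3.37542758e-02 -8.84886962e+01]
tin_a_mid [0.625 0.035 0.043] 0.62
collar_mid [0.459 0.222 0.021] 0.72
jig_top [ 0.473 -0.044  0.011] 0.72
tape_dispenser [ 0.377 -0.219 -0.002] 0.7
pencil [ 0.326 -0.328 -0.001] 0.54
pen [0.397 0.358 0.001] 0.55
```

View pics/top1.png

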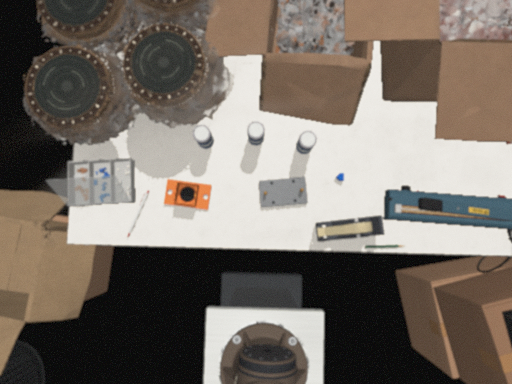

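View pics/scene1.png

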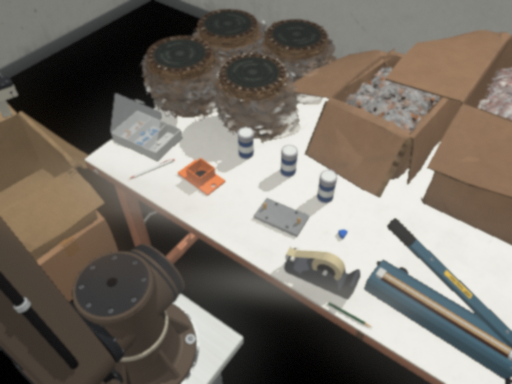

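The top view shows the plate at (188,194), the jig at (283,192), tins at (203,136), (256,132) and (306,142), and the piece at (340,178). The dispenser is at (350,229), the pencil at (383,246) and the pen at (138,213). The scene view agrees.

```bash
cat >> h.py <<'E'
from scipy.spatial.transform import Rotation as Ro
def unproj(s,uv,z,fish=False):
    uv=np.atleast_2d(uv).astype(float)
    a=(uv[:,0]-s['cx'])/s['fx']; b=(uv[:,1]-s['cy'])/s['fy']
    if fish:
        r=np.hypot(a,b)+1e-12; d=np.c_[a/r*np.sin(r),b/r*np.sin(r),np.cos(r)]
    else: d=np.c_[a,b,np.ones_like(a)]
    d=Ro.from_euler('xyz',s['attitude'],degrees=True).apply(d); p=np.array(s['position'])
    return p+d*((z-p[2])/d[:,2])[:,None]
def rect(mask,s,z,fish=False):
    c=max(cv2.findContours(mask.astype(np.uint8),cv2.RETR_EXTERNAL,cv2.CHAIN_APPROX_NONE)[0],key=cv2.contourArea)[:,0]
    P=unproj(s,c,z,fish)[:,:2]
    (x,y),(w,h),a=cv2.minAreaRect((P*1000).astype(np.float32))
    if w>h: w,h,a=h,w,a-90   # a = direction of short side (its x), deg
    return np.round([x/1000,y/1000,w,h,(a+90)%180-90],3)
E
python3 - <<'E'
from h import *
s=snapshot('top'); f=s['frame']; hsv=cv2.cvtColor(f,cv2.COLOR_RGB2HSV)
H,S,V=[hsv[:,:,i].astype(int) for i in range(3)]
og=(H<18)&(S>150)&(V>120); og[:170]=0;og[220:]=0;og[:,:150]=0;og[:,230:]=0
print('plate',rect(og,s,.008))
j=np.zeros_like(og); j[170:215,250:315]=(V<190)[170:215,250:315]; j=cv2.morphologyEx(j.astype(np.uint8),cv2.MORPH_OPEN,np.ones((3,3)))
print('jig',rect(j,s,.012)); 
print('cam',s['position'])
for d in spot_in('top','tin_a_mid')+spot_in('scene','tin_a_mid'): print(np.round(d['position'],3),round(d['score'],2))
cv2.imwrite('pics/crop1.png',cv2.resize(f[110:260,110:400,::-1],None,fx=2.7,fy=2.7,interpolation=cv2.INTER_CUBIC))
E
```

```text
plate [  0.458   0.224  63.762 118.352  -6.024]
jig [ 4.71000e-01 -3.90000e-02  8.28490e+01  1.30289e+02  7.52100e+00]
cam [0.36706738 0.0298247  1.03945838]
[0.618 0.035 0.088] 0.91
[ 0.473 -0.043  0.011] 0.2
[0.611 0.031 0.067] 0.85
```

View pics/crop1.png

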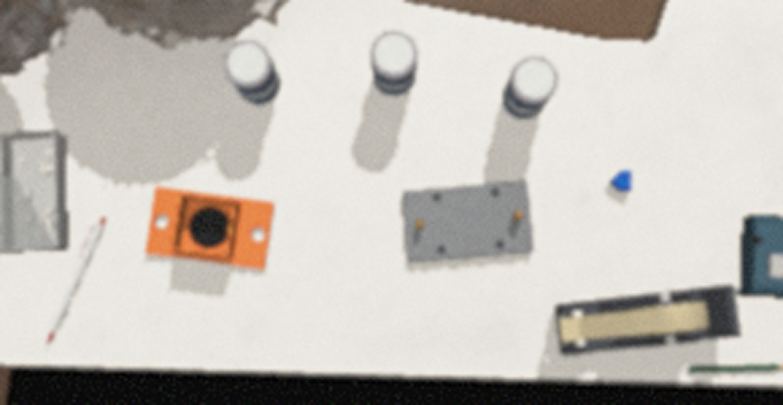

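>>> {"fn": "play_rows", "kwargs": {
  "plan": [
    [2.3, 2.0, 0, 0, 0, 0],
    [2.3, 2.0, 0, 0, 0, 0],
    [2.3, 2.0, 0, 0, 0, 0],
    [2.3, 2.0, 0, 0, 0, 0],
    [2.3, 2.0, 0, 0, 0, 0],
    [2.3, 2.0, 0, 0, 0, 0],
    [2.3, 2.0, 0, 0, 0, 0],
    [2.3, 2.0, 0, 0, 0, 0],
    [2.3, 2.0, 0, 0, 0, 0],
    [2.3, 2.0, 0, 0, 0, 0],
    [2.3, 2.0, 0, 0, 0, 0],
    [2.3, 2.0, 0, 0, 0, 0],
    [2.3, 2.0, 0, 0, 0, 0],
    [2.3, 2.0, 0, 0, 0, 0],
    [2.3, 2.0, 0, 0, 0, 0],
    [2.3, 2.0, 0, 0, 0, 0]
  ]
}}

```text
clock: 2.28
tool_pos: [0.4588, 0.2255, 0.2459]
orientation: [-180.0, -0.0, -17.6]
force: [1.1, 0.4, -0.1]
opening: 0.0877
gripper_force: 0.0
```

>>> {"fn": "play_rows", "kwargs": {
  "plan": [
    [0, 0, 0, 0, 0, 7.1],
    [0, 0, 0, 0, 0, 7.1],
    [0, 0, 0, 0, 0, 7.1],
    [0, 0, 0, 0, 0, 7.1],
    [0, 0, 0, 0, 0, 7.1],
    [0, 0, 0, 0, 0, 7.1],
    [0, 0, 0, 0, 0, 7.1],
    [0, 0, 0, 0, 0, 7.1],
    [0, 0, 0, 0, 0, 7.1],
    [0, 0, 0, 0, 0, 7.1],
    [0, 0, 0, 0, 0, 7.1],
    [0, 0, 0, 0, 0, 0],
    [0, 0, 0, 0, 0, 0]
  ]
}}

```text
clock: 3.37
tool_pos: [0.4583, 0.2268, 0.2457]
orientation: [-180.0, 0.0, -95.5]
force: [0.2, 0.3, -0.1]
opening: 0.0875
gripper_force: 0.0
```

```bash
python3 - <<'E'
from h import *
s=save('wrist','w1'); print({k:s[k] for k in s if k!='frame'}); o=get_obs(); print(o['tool_pos'],o['orientation'],o['joint_pos'])
for t in ['tin_a_mid','collar_mid','jig_top','pen','piece']:
    for d in spot_point('wrist',t): print(t,np.round(d['position'],3),round(d['score'],2))
E
```

```text
{'fx': 297.3186396354542, 'fy': 297.3186396354542, 'cx': 254.56563902994202, 'cy': 193.82059870559195, 'position': array([0.44992754, 0.14568343, 0.38495591]), 'attitude': array([1.62823049e+02, 6.15488139e-02, 1.74522872e+02])}
[0.45829773 0.22681362 0.24568242] [-1.79989227e+02  1.20637563e-02 -9.54796984e+01] [ 4.83617073e+01  5.01309722e+00 -1.96403116e+01  1.73887351e-03
 -6.53304947e+01 -5.38421324e+01]
tin_a_mid [0.623 0.036 0.042] 0.63
collar_mid [0.457 0.218 0.022] 0.9
pen [ 0.401  0.359 -0.003] 0.91
piece [0.61  0.178 0.044] 0.71
```

View pics/w1.png

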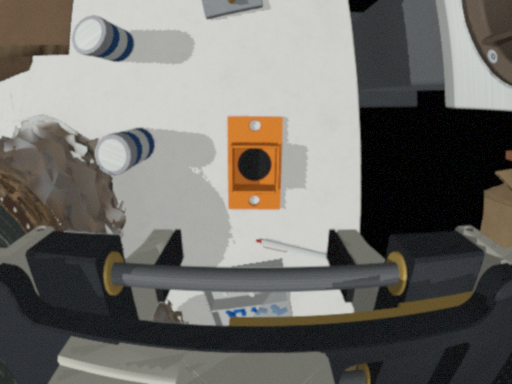

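The plate sits at (255,163), its holes at (255,126) and (254,200). Two tins show at left with lids near (92,37) and (112,155). The pen is beyond, clear of the fingers.

```bash
cat >> h.py <<'E'
def plate(s,z0=0.0,box=None):
    hsv=cv2.cvtColor(s['frame'],cv2.COLOR_RGB2HSV); H,S,V=[hsv[:,:,i].astype(int) for i in range(3)]
    og=((H<18)&(S>150)&(V>100)).astype(np.uint8)
    og[230:]=0
    cs,_=cv2.findContours(og,cv2.RETR_EXTERNAL,cv2.CHAIN_APPROX_NONE); c=max(cs,key=cv2.contourArea)
    full=np.zeros_like(og); cv2.drawContours(full,[c],-1,1,-1)
    hole=(full>0)&(S<90)&(V>120)
    n,l,st,ce=cv2.connectedComponentsWithStats(hole.astype(np.uint8))
    hs=[(st[i,4],ce[i]) for i in range(1,n) if st[i,4]>20]
    P=[unproj(s,h[1],z0+.006,True)[0,:2] for h in hs]
    print('holes',[(h[0],np.round(h[1],1)) for h in hs],np.round(P,4)); 
    print('rect',rect(full,s,z0+.008,True))
    return P
E
python3 - <<'E'
from h import *
s=snapshot('wrist'); P=plate(s)
if len(P)==2:
    d=P[0]-P[1]; d*=np.sign(d[1]); print('mid',(P[0]+P[1])/2,'len',np.hypot(*d),'yaw',np.degrees(np.arctan2(-d[0],d[1])))
print(unproj(s,[[94,37],[112,154]],.085,True).round(3))
t=snapshot('top'); print(unproj(t,[[201.9,133.3],[255.6,130.4],[307,139.6]],.085).round(3))
E
```

```text
holes [(np.int32(97), array([254.5, 125.1])), (np.int32(72), array([254.1, 199.8]))] [[0.4527 0.1715]
 [0.4631 0.2705]]
rect [  0.458   0.221  67.419 121.162  -6.04 ]
mid [0.45789487 0.2209851 ] len 0.09954175719139838 yaw -5.955193267018869
[[0.616 0.042 0.085]
 [0.611 0.177 0.085]]
[[ 0.611  0.178  0.085]
 [ 0.622  0.039  0.085]
 [ 0.601 -0.095  0.085]]
```

>>> {"fn": "play_rows", "kwargs": {
  "plan": [
    [0.6, 0, 0, 0, 0, 0.5],
    [0, 0, 1.5, 0, 0, 0],
    [0, 0, 3, 0, 0, 0],
    [0, 0, 3, 0, 0, 0],
    [0, 0, 3, 0, 0, 0],
    [0, 0, 3, 0, 0, 0],
    [0, 0, 3, 0, 0, 0],
    [0, 0, 2, 0, 0, 0],
    [0, 0, 1.5, 0, 0, 0],
    [0, 0, 1, 0, 0, 0],
    [0, 0, 0.4, 0, 0, 0],
    [0, 0, 0, 0, 0, 0],
    [0, 0, 0, 0, 0, 0]
  ]
}}

```text
clock: 4.85
tool_pos: [0.4581, 0.2211, 0.0322]
orientation: [-180.0, 0.0, -96.2]
force: [0.4, -0.2, 0.2]
opening: 0.0875
gripper_force: 0.0
```

>>> {"fn": "play_rows", "kwargs": {
  "plan": [
    [0, 0, 0, 0, 0, 0],
    [0, 0, 0, 0, 0, 0],
    [0, 0, 0, 0, 0, 0],
    [0, 0, 0, 0, 0, 0],
    [0, 0, 0, 0, 0, 0],
    [0, 0, 0, 0, 0, 0],
    [0, 0, 0, 0, 0, 0],
    [0, 0, 0, 0, 0, 0]
  ],
  "grip": 5.0
}}

```text
clock: 5.52
tool_pos: [0.4578, 0.221, 0.0319]
orientation: [-180.0, 0.0, -96.2]
force: [-1.1, -0.7, 5.7]
opening: 0.0579
gripper_force: 30.0
```

>>> {"fn": "play_rows", "kwargs": {
  "plan": [
    [0, 0, -1, 0, 0, 0],
    [0, 0, -2, 0, 0, 0],
    [0, 0, -2, 0, 0, 0],
    [0, 0, -2, 0, 0, 0],
    [0, 0, -2, 0, 0, 0],
    [0, 0, -2, 0, 0, 0],
    [1.5, -0.3, -1, 0, 0, -2],
    [1.5, -0.3, 0, 0, 0, -2],
    [1.5, -0.3, 0, 0, 0, -2],
    [1.5, -0.3, 0, 0, 0, -2],
    [1.5, -0.3, 0, 0, 0, -2],
    [1.5, -0.3, 0, 0, 0, 0],
    [1.5, -0.3, 0, 0, 0, 0],
    [1, 0, 0, 0, 0, 0],
    [0, 0, 0, 0, 0, 0],
    [0, 0, 0, 0, 0, 0],
    [0, 0, 0, 0, 0, 0]
  ]
}}

```text
clock: 6.93
tool_pos: [0.4782, 0.1061, 0.1516]
orientation: [180.0, 0.0, -86.2]
force: [-0.0, 1.0, -2.6]
opening: 0.0578
gripper_force: 30.0
```

```bash
python3 - <<'E'
from h import *
s=save('wrist','w2'); o=get_obs(); print(o['tool_pos'],o['orientation'],o['force'],s['position'])
for d in spot_point('wrist','jig_top'): print(np.round(d['position'],3),round(d['score'],2))
E
```

```text
[0.47826537 0.10633658 0.15166076] [-1.79994310e+02  9.00276924e-03 -8.62211225e+01] [ 0.62952956  0.12366084 -2.98457128] [0.48285454 0.02481266 0.29093187]
[ 0.475 -0.042  0.012] 0.74
```

View pics/w2.png

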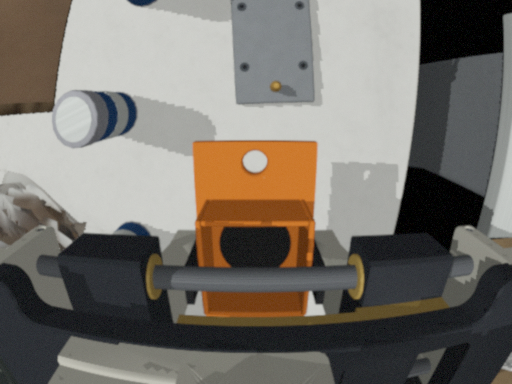

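The jig shows at (273,50) with its near pin at (276,86); its far end is cut off. I'll raise the tool and look again.

>>> {"fn": "play_rows", "kwargs": {
  "plan": [
    [0.5, 0, -2, 0, 0, 0],
    [0.5, 0, -2, 0, 0, 0],
    [0.5, 0, -2, 0, 0, 0],
    [0.5, 0, -2, 0, 0, 0],
    [0.5, 0, -2, 0, 0, 0],
    [0.5, 0, 0, 0, 0, 0],
    [0, 0, 0, 0, 0, 0],
    [0, 0, 0, 0, 0, 0],
    [0, 0, 0, 0, 0, 0]
  ]
}}

```text
clock: 7.78
tool_pos: [0.4796, 0.0761, 0.2504]
orientation: [179.9, -0.0, -86.2]
force: [0.6, 0.3, -2.1]
opening: 0.0578
gripper_force: 30.0
```

```bash
python3 - <<'E'
from h import *
s=save('wrist','w3'); o=get_obs(); print(o['tool_pos'],o['orientation'],s['position'])
for d in spot_point('wrist','jig_top'): print(np.round(d['position'],3),round(d['score'],2))
f=s['frame']; hsv=cv2.cvtColor(f,cv2.COLOR_RGB2HSV); H,S,V=[hsv[:,:,i].astype(int) for i in range(3)]
g=((V<175)&(V>60)&(S<60)); g[150:]=0; g[:,:200]=0; g[:,340:]=0
g=cv2.morphologyEx(g.astype(np.uint8),cv2.MORPH_OPEN,np.ones((3,3)))
print('jig',rect(g,s,.012,True))
b=((H>8)&(H<28)&(S>90)&(V>90)).astype(np.uint8); b[145:]=0; b[:,:200]=0;b[:,340:]=0
n,l,st,ce=cv2.connectedComponentsWithStats(b)
for i in range(1,n):
    if st[i,4]>8: print(st[i],ce[i].round(1),unproj(s,ce[i],.027,True)[0].round(4))
plate(s,o['tool_pos'][2]-.032)
cv2.imwrite('pics/w3c.png',cv2.resize(f[0:220,160:380,::-1],None,fx=2.7,fy=2.7))
E
```

```text
[0.47973694 0.07605156 0.2504176 ] [ 1.79893621e+02 -3.75508039e-02 -8.62239865e+01] [ 0.48455648 -0.00514814  0.38972641]
[ 0.474 -0.04   0.012] 0.93
jig [ 4.72000e-01 -4.30000e-02  7.67010e+01  1.30107e+02  6.71700e+00]
[262  32   7   8  46] [265.   35.9] [ 0.4774 -0.0916  0.027 ]
[266 112   7   7  37] [269.  115.2] [0.4659 0.0061 0.027 ]
[200 141 117   4 462] [257.3 142.5] [0.4778 0.0406 0.027 ]
holes [(np.int32(447), array([254.5, 161. ]))] [[0.4823 0.0263]]
rect [ 4.8100e-01  4.1000e-02  5.2950e+01  7.1094e+01 -8.6226e+01]
```

View pics/w3c.png

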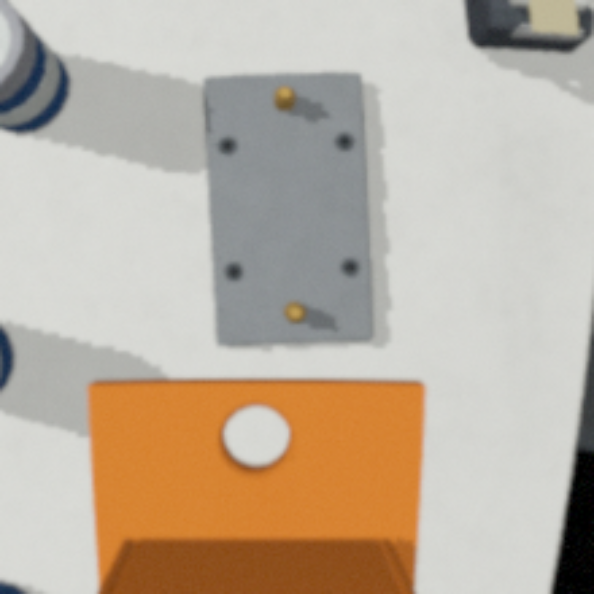

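Pins appear at crop (285,97) and (295,312). They give the jig centre as about (0.4714, -0.0434) and its yaw as about 6.7°. Pin spacing and outline agree.

>>> {"fn": "play_rows", "kwargs": {
  "plan": [
    [1.5, 0.2, 0, 0, 0, -0.9],
    [1.5, 0.2, 0, 0, 0, -1],
    [1.5, 0.2, 0, 0, 0, -1],
    [1.5, 0.2, 0, 0, 0, 0],
    [1.5, 0.2, 0, 0, 0, 0],
    [1.5, 0.2, 0, 0, 0, 0],
    [1.5, 0.1, 0, 0, 0, 0],
    [1.35, 0, 0, 0, 0, 0],
    [0, 0, 2, 0, 0, 0],
    [0, 0, 3, 0, 0, 0],
    [0, 0, 3, 0, 0, 0],
    [0, 0, 3, 0, 0, 0],
    [0, 0, 3, 0, 0, 0],
    [0, 0, 2, 0, 0, 0],
    [0, 0, 1, 0, 0, 0],
    [0, 0, 0.5, 0, 0, 0],
    [0, 0, 0, 0, 0, 0],
    [0, 0, 0, 0, 0, 0],
    [0, 0, 0, 0, 0, 0]
  ]
}}

```text
clock: 9.47
tool_pos: [0.4803, -0.043, 0.0774]
orientation: [-179.9, 0.0, -83.3]
force: [0.7, 0.5, -1.8]
opening: 0.0577
gripper_force: 30.0
```

```bash
python3 - <<'E'
from h import *
s=save('wrist','w4'); o=get_obs(); print(o['tool_pos'],o['orientation'],o['force'])
y=np.radians(o['orientation'][2]); d=np.array([.4714,-.0434])-o['tool_pos'][:2]
print('tool shift',d@[np.cos(y),np.sin(y)],d@[np.sin(y),-np.cos(y)])
f=s['frame']; cv2.imwrite('pics/w4c.png',cv2.resize(f[100:250,180:340,::-1],None,fx=3.5,fy=3.5))
E
```

```text
[ 0.48034111 -0.04296954  0.07749894] [-1.79893559e+02  1.29035057e-02 -8.33222043e+01] [-0.27852533  0.23028359 -2.73333103]
tool shift -0.00061218037066203 0.008930506083688299
```

View pics/w4c.png

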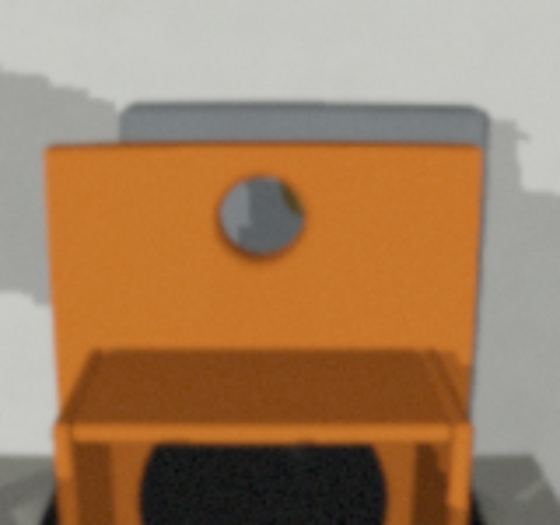

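>>> {"fn": "play_rows", "kwargs": {
  "plan": [
    [0, 0.3, 0, 0, 0, 0],
    [0, 0.4, 0, 0, 0, 0],
    [0, 0.2, 0, 0, 0, 0],
    [0, 0, 0.4, 0, 0, 0],
    [0, 0, 0.4, 0, 0, 0],
    [0, 0, 0, 0, 0, 0],
    [0, 0, 0, 0, 0, 0]
  ]
}}

```text
clock: 10.1
tool_pos: [0.4705, -0.0443, 0.0682]
orientation: [180.0, -0.0, -83.3]
force: [0.7, -0.6, -2.7]
opening: 0.0577
gripper_force: 30.0
```

```bash
python3 - <<'E'
from h import *
s=save('wrist','w5'); o=get_obs(); print(o['tool_pos'],o['orientation'],o['force'])
y=np.radians(o['orientation'][2]); d=np.array([.4714,-.0434])-o['tool_pos'][:2]
print('tool shift',d@[np.cos(y),np.sin(y)],d@[np.sin(y),-np.cos(y)])
f=s['frame']; cv2.imwrite('pics/w5c.png',cv2.resize(f[130:190,210:310,::-1],None,fx=6,fy=6))
E
```

```text
[ 0.47064093 -0.04427115  0.06833229] [ 1.79971641e+02 -8.22821597e-03 -8.33351261e+01] [ 0.41587005 -0.37371672 -1.75138413]
tool shift -0.0007771619428141425 -0.0008550461462207482
```

View pics/w5c.png

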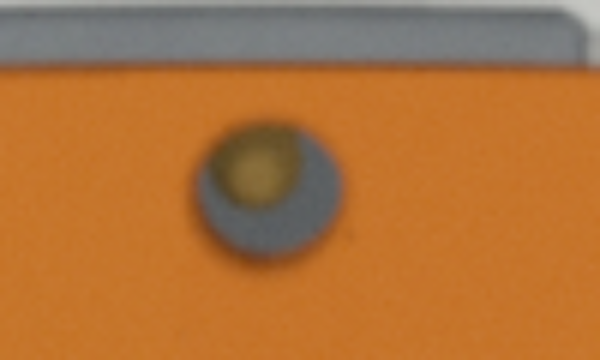

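The pin shows inside the hole at (257,170), with the hole centre at (269,190). Allowing for parallax, only about 1 mm sideways is left.

>>> {"fn": "play_rows", "kwargs": {
  "plan": [
    [-0.04, -0.1, 0, 0, 0, 0],
    [0, 0, 0.3, 0, 0, 0],
    [0, 0, 0.3, 0, 0, 0],
    [0, 0, 0.3, 0, 0, 0],
    [0, 0, 0.3, 0, 0, 0],
    [0, 0, 0, 0, 0, 0],
    [0, 0, 0, 0, 0, 0]
  ]
}}

```text
clock: 10.73
tool_pos: [0.4714, -0.0438, 0.0563]
orientation: [180.0, -0.0, -83.3]
force: [-0.5, 0.4, -2.0]
opening: 0.0578
gripper_force: 30.0
```

>>> {"fn": "play_rows", "kwargs": {
  "plan": [
    [0, 0, 0.3, 0, 0, 0],
    [0, 0, 0.3, 0, 0, 0],
    [0, 0, 0.2, 0, 0, 0],
    [0, 0, 0.2, 0, 0, 0],
    [0, 0, 0, 0, 0, 0],
    [0, 0, 0, 0, 0, 0]
  ]
}}

```text
clock: 11.23
tool_pos: [0.4715, -0.0438, 0.0464]
orientation: [180.0, -0.0, -83.3]
force: [-0.1, 0.6, -1.8]
opening: 0.0578
gripper_force: 30.0
```

>>> {"fn": "play_rows", "kwargs": {
  "plan": [
    [0, 0, 0.1, 0, 0, 0],
    [0, 0, 0.1, 0, 0, 0],
    [0, 0, 0.05, 0, 0, 0],
    [0, 0, 0, 0, 0, 0],
    [0, 0, 0, 0, 0, 0]
  ]
}}

```text
clock: 11.65
tool_pos: [0.4716, -0.0437, 0.0441]
orientation: [-180.0, 0.0, -83.3]
force: [0.0, 0.2, -2.5]
opening: 0.0576
gripper_force: 30.0
```

>>> {"fn": "play_rows", "kwargs": {
  "plan": [
    [0, 0, 0, 0, 0, 0],
    [0, 0, 0, 0, 0, 0],
    [0, 0, 0, 0, 0, 0],
    [0, 0, 0, 0, 0, 0],
    [0, 0, 0, 0, 0, 0],
    [0, 0, 0, 0, 0, 0],
    [0, 0, 0, 0, 0, 0]
  ],
  "grip": 8.7
}}

```text
clock: 12.23
tool_pos: [0.4716, -0.0437, 0.0441]
orientation: [-180.0, 0.0, -83.3]
force: [0.3, 1.0, 0.7]
opening: 0.0871
gripper_force: 0.0
```

>>> {"fn": "play_rows", "kwargs": {
  "plan": [
    [0, 0, -1, 0, 0, 0],
    [0, 0, -2, 0, 0, 0],
    [0, 0, -3, 0, 0, 0],
    [0, 0, -3, 0, 0, 0],
    [0, 0, -3, 0, 0, 0],
    [0, 0, -3, 0, 0, 0],
    [0, 0, -3, 0, 0, 0],
    [0, 0, 0, 0, 0, 0],
    [0, 0, 0, 0, 0, 0],
    [0, 0, 0, 0, 0, 0]
  ]
}}

```text
clock: 13.07
tool_pos: [0.4712, -0.0437, 0.2237]
orientation: [180.0, 0.0, -83.3]
force: [-0.4, 0.1, -0.3]
opening: 0.0869
gripper_force: 0.0
```

```bash
python3 - <<'E'
from h import *
s=save('wrist','w6'); o=get_obs(); print(o['tool_pos'],o['orientation'],o['force'],o['joint_pos'])
plate(s,.012)
for d in spot_point('wrist','collar_mid'): print(np.round(d['position'],3),round(d['score'],2))
for d in spot_point('wrist','tin_a_mid'): print('tin',np.round(d['position'],3),round(d['score'],2))
E
```

```text
[ 0.47088985 -0.04383806  0.22316753] [ 1.79920707e+02  8.15655625e-03 -8.33499115e+01] [-0.39988249  0.01667749 -0.06616182] [ 1.85872989e+01  2.24252057e+00 -2.57578306e+01 -2.75940841e-02
 -6.20755432e+01 -1.19242662e+01]
holes [] []
rect [ 4.71000e-01 -4.40000e-02  6.85750e+01  1.20693e+02  6.69200e+00]
[ 0.469 -0.047  0.03 ] 0.69
tin [0.623 0.036 0.041] 0.55
```

View pics/w6.png

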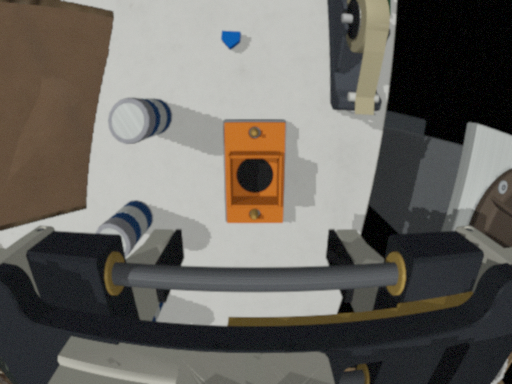

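The plate lies flush with both pins showing through its holes, at (254,132) and (254,214). Tin C's lid is near (133,121) and tin B's near (120,225), partly covered.

```bash
python3 - <<'E'
from h import *
s=snapshot('wrist')
f=s['frame']; g=cv2.cvtColor(f,cv2.COLOR_RGB2HSV)
print('C lid',unproj(s,[[131,121]],.085,True).round(3),'box edge',unproj(s,[[110,12],[85,208]],0.,True).round(3),unproj(s,[[110,12],[85,208]],.1,True).round(3))
m=((g[:,:,0]>100)&(g[:,:,0]<125)&(g[:,:,1]>100)).astype(np.uint8); m[:60]=0;m[180:]=0;m[:,200:]=0
c=np.argwhere(m)[:,::-1]; print(len(c),c.min(0),c.max(0),unproj(s,[c.mean(0)],.04,True).round(3))
t=snapshot('top'); 
for d in spot_point('wrist','tin_c_mid')+spot_point('top','tin_c_mid'): print('tin',np.round(d['position'],3),round(d['score'],2))
E
```

```text
C lid [[ 0.598 -0.1    0.085]] box edge [[ 0.683 -0.239  0.   ]
 [ 0.709  0.036  0.   ]] [[ 0.627 -0.207  0.1  ]
 [ 0.646 -0.008  0.1  ]]
186 [147 101] [169 134] [[ 0.584 -0.104  0.04 ]]
tin [ 0.601 -0.101  0.045] 0.58
tin [ 0.472 -0.046  0.034] 0.18
tin [ 0.378 -0.219 -0.003] 0.73
```

>>> {"fn": "play_rows", "kwargs": {
  "plan": [
    [1, -2, 0, 0, 0, 0],
    [1, -2, 0, 0, 0, 0],
    [1, -2, 0, 0, 0, 0],
    [1, -2, 0, 0, 0, 0],
    [1, -2, 0, 0, 0, 0],
    [1, -2, 0, 0, 0, 0],
    [0.6, -0.3, 0, 0, 0, 0],
    [0, 0, 0, 0, 0, 7],
    [0, 0, 0, 0, 0, 7],
    [0, 0, 0, 0, 0, 7],
    [0, 0, 0, 0, 0, 7],
    [0, 0, 0, 0, 0, 7],
    [0, 0, 0, 0, 0, 7],
    [0, 0, 0, 0, 0, 7],
    [0, 0, 0, 0, 0, 7],
    [0, 0, 0, 0, 0, 7],
    [0, 0, 0, 0, 0, 7],
    [0, 0, 0, 0, 0, 7],
    [0, 0, 0, 0, 0, 7],
    [0, 0, 0, 0, 0, 6]
  ]
}}

```text
clock: 15.08
tool_pos: [0.601, -0.095, 0.2237]
orientation: [180.0, -0.0, -173.7]
force: [-0.8, 0.2, 0.2]
opening: 0.0869
gripper_force: 0.0
```

```bash
python3 - <<'E'
from h import *
s=save('wrist','w7'); o=get_obs(); print(o['tool_pos'],o['orientation'],o['joint_pos'],s['position'])
f=s['frame']; g=cv2.cvtColor(f,cv2.COLOR_RGB2HSV)
for d in spot_point('wrist','tin_c_mid')+spot_in('wrist','tin_c_mid'): print('tin',np.round(d['position'],3),round(d['score'],2))
E
```

```text
[ 0.60097934 -0.09500181  0.22365524] [ 1.79995373e+02 -4.65209126e-02 -1.74073387e+02] [ 9.38727787e+00  1.52148705e+01 -9.87600576e+00 -8.19738692e-03
 -6.49552807e+01 -9.34571938e+01] [ 0.52065083 -0.10498052  0.36301759]
tin [ 0.602 -0.101  0.044] 0.95
tin [ 0.594 -0.099  0.086] 0.56
```

View pics/w7.png

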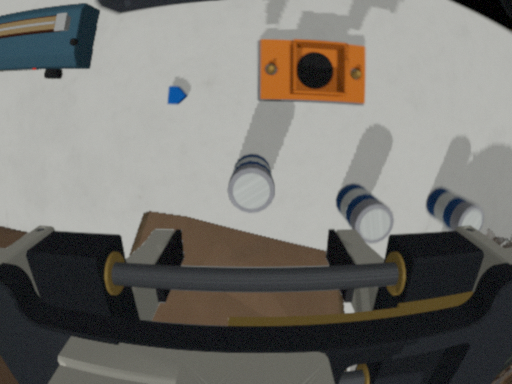

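All three lids show: C at (252,189), B at (372,219) and A at (470,217). The plate is at (314,71). I'll turn the lids into positions.

```bash
python3 - <<'E'
from h import *
s=snapshot('wrist'); o=get_obs(); f=s['frame']
p=unproj(s,[[251.5,188.5],[371.5,220],[470,217]],.085,True); print(p.round(4))
cv2.imwrite('pics/w7c.png',cv2.resize(f[140:250,220:490,::-1],None,fx=2.9,fy=2.9))
y=np.radians(o['orientation'][2])
for q in p: d=q[:2]-o['tool_pos'][:2]; print('tool shift cm',100*d@[np.cos(y),np.sin(y)],100*d@[np.sin(y),-np.cos(y)])
E
```

```text
[[ 0.6014 -0.0993  0.085 ]
 [ 0.6205  0.0316  0.085 ]
 [ 0.6043  0.1721  0.085 ]]
tool shift cm 0.0284137588943923 -0.42390280272654485
tool shift cm -3.4385544979567646 12.342518165998941
tool shift cm -3.5152634024489076 26.481674655421823
```

```bash
python3 - <<'E'
from h import *
s=snapshot('wrist')
for z in (0,.03,.06,.1,.15): print(z,unproj(s,[[148,213],[250,233],[335,249]],z,True).round(3).tolist())
t=snapshot('top')
for z in (0,.1,.2): print(z,unproj(t,[[262,108],[350,122]],z).round(3).tolist())
E
```

```text
0 [[0.678, -0.234, 0.0], [0.688, -0.092, 0.0], [0.7, 0.03, 0.0]]
0.03 [[0.665, -0.223, 0.03], [0.674, -0.093, 0.03], [0.685, 0.019, 0.03]]
0.06 [[0.652, -0.213, 0.06], [0.66, -0.094, 0.06], [0.67, 0.007, 0.06]]
0.1 [[0.634, -0.199, 0.1], [0.642, -0.096, 0.1], [0.651, -0.007, 0.1]]
0.15 [[0.613, -0.181, 0.15], [0.619, -0.098, 0.15], [0.626, -0.026, 0.15]]
0 [[0.71, 0.023, 0.0], [0.676, -0.228, 0.0]]
0.1 [[0.677, 0.024, 0.1], [0.646, -0.203, 0.1]]
0.2 [[0.644, 0.025, 0.2], [0.617, -0.178, 0.2]]
```

>>> {"fn": "play_rows", "kwargs": {
  "plan": [
    [0, -0.45, 0, 0, 0, 0],
    [0, 0, 2, 0, 0, 0],
    [0, 0, 3, 0, 0, 0],
    [0, 0, 3, 0, 0, 0],
    [0, 0, 3, 0, 0, 0],
    [0, 0, 2.5, 0, 0, 0],
    [0, 0, 2, 0, 0, 0],
    [0, 0, 1.3, 0, 0, 0],
    [0, 0, 0, 0, 0, 0],
    [0, 0, 0, 0, 0, 0]
  ]
}}

```text
clock: 16.22
tool_pos: [0.6017, -0.0998, 0.0556]
orientation: [-180.0, -0.1, -173.3]
force: [0.2, -0.1, 0.2]
opening: 0.0871
gripper_force: 0.0
```

>>> {"fn": "play_rows", "kwargs": {
  "plan": [
    [0, 0, 0, 0, 0, 0],
    [0, 0, 0, 0, 0, 0],
    [0, 0, 0, 0, 0, 0],
    [0, 0, 0, 0, 0, 0],
    [0, 0, 0, 0, 0, 0],
    [0, 0, 0, 0, 0, 0],
    [0, 0, 0, 0, 0, 0],
    [0, 0, 0, 0, 0, 0],
    [0, 0, 0, 0, 0, 0]
  ],
  "grip": 4.0
}}

```text
clock: 16.97
tool_pos: [0.602, -0.0994, 0.0562]
orientation: [-180.0, 0.0, -173.3]
force: [0.1, 0.8, 2.7]
opening: 0.0453
gripper_force: 30.0
```

>>> {"fn": "play_rows", "kwargs": {
  "plan": [
    [0, 0, -0.5, 0, 0, 0],
    [0, 0, -0.8, 0, 0, 0],
    [0, 0, -0.8, 0, 0, 0],
    [0, 0, -0.8, 0, 0, 0],
    [0, 0, -0.5, 0, 0, 0],
    [0, 0, 0, 0, 0, 0],
    [0, 0, 0, 0, 0, 0],
    [0, 0, 0, 0, 0, 0],
    [0, 0, 0, 0, 0, 0],
    [0, 0, 0, 0, 0, 0]
  ]
}}

```text
clock: 17.8
tool_pos: [0.6017, -0.0995, 0.0896]
orientation: [180.0, -0.0, -173.3]
force: [-0.3, 0.0, -1.6]
opening: 0.0452
gripper_force: 30.0
```

C weighs about 1.6 N, so it's light. I'll put it back.

>>> {"fn": "play_rows", "kwargs": {
  "plan": [
    [0, 0, 0.8, 0, 0, 0],
    [0, 0, 0.8, 0, 0, 0],
    [0, 0, 0.8, 0, 0, 0],
    [0, 0, 0.5, 0, 0, 0],
    [0, 0, 0.25, 0, 0, 0],
    [0, 0, 0.2, 0, 0, 0],
    [0, 0, 0, 0, 0, 0],
    [0, 0, 0, 0, 0, 0]
  ]
}}

```text
clock: 18.47
tool_pos: [0.6021, -0.0995, 0.0566]
orientation: [-180.0, 0.0, -173.3]
force: [0.1, -0.1, -1.8]
opening: 0.0453
gripper_force: 30.0
```

>>> {"fn": "play_rows", "kwargs": {
  "plan": [
    [0, 0, 0, 0, 0, 0],
    [0, 0, 0, 0, 0, 0],
    [0, 0, 0, 0, 0, 0],
    [0, 0, 0, 0, 0, 0],
    [0, 0, 0, 0, 0, 0],
    [0, 0, 0, 0, 0, 0],
    [0, 0, 0, 0, 0, 0],
    [0, 0, 0, 0, 0, 0]
  ],
  "grip": 8.7
}}

```text
clock: 19.13
tool_pos: [0.602, -0.0995, 0.0566]
orientation: [180.0, 0.0, -173.3]
force: [0.6, -1.0, 0.1]
opening: 0.0861
gripper_force: 0.0
```

>>> {"fn": "play_rows", "kwargs": {
  "plan": [
    [0, 0, -1, 0, 0, 0],
    [0, 0, -2, 0, 0, 0],
    [0, 0, -2.5, 0, 0, 0],
    [0, 0, -2.5, 0, 0, 0],
    [0, 0, -2.5, 0, 0, 0],
    [0, 0, -2.5, 0, 0, 0],
    [0, 0, -2.5, 0, 0, 0],
    [0, 0, 0, 0, 0, 0],
    [0, 0, 0, 0, 0, 0]
  ]
}}

```text
clock: 19.88
tool_pos: [0.6028, -0.0994, 0.2142]
orientation: [-180.0, 0.2, -173.3]
force: [-0.4, 0.8, 0.0]
opening: 0.087
gripper_force: 0.0
```

```bash
python3 - <<'E'
from h import *
s=save('wrist','w8'); o=get_obs(); print(o['tool_pos'],o['orientation'])
y=np.radians(o['orientation'][2])
for d in spot_point('wrist','tin_c_mid')+spot_point('wrist','tin_c_mid')[:0]: print('tin',np.round(d['position'],3),round(d['score'],2))
for q in [[.6205,.0316],[.6045,.174]]:
    d=np.array(q)-o['tool_pos'][:2]; print('tool shift cm',100*d@[np.cos(y),np.sin(y)],100*d@[np.sin(y),-np.cos(y)])
E
```

```text
[ 0.60192023 -0.09941067  0.21255272] [ 1.79982974e+02  9.18442801e-02 -1.73342094e+02]
tin [ 0.6   -0.099  0.044] 0.57
tool shift cm -3.364398387028059 12.79729920340248
tool shift cm -3.4261891099932864 27.126771695666644
```

>>> {"fn": "play_rows", "kwargs": {
  "plan": [
    [-0.5, 2, 0, 0, 0, 0],
    [-0.5, 2, 0, 0, 0, 0],
    [-0.5, 2, 0, 0, 0, 0],
    [-0.5, 2, 0, 0, 0, 0],
    [-0.5, 2, 0, 0, 0, 0],
    [-0.5, 2, 0, 0, 0, 0],
    [-0.4, 0.8, 0, 0, 0, 0],
    [0, 0, 0, 0, 0, 0],
    [0, 0, 0, 0, 0, 0]
  ]
}}

```text
clock: 20.78
tool_pos: [0.6205, 0.0317, 0.2106]
orientation: [-180.0, -0.1, -173.3]
force: [-0.6, -0.0, -0.5]
opening: 0.0875
gripper_force: 0.0
```

```bash
cat >> h.py <<'E'
def lids(s,o):
    g=cv2.GaussianBlur(cv2.cvtColor(s['frame'],cv2.COLOR_RGB2GRAY),(3,3),0)
    c=cv2.HoughCircles(g,cv2.HOUGH_GRADIENT,1,60,param1=80,param2=16,minRadius=16,maxRadius=28)
    y=np.radians(o['orientation'][2])
    for u in (c[0] if c is not None else []):
        if u[1]>240: continue
        q=unproj(s,u[:2],.085,True)[0,:2]; d=q-o['tool_pos'][:2]
        print('lid px',u.round(1),q.round(4),'shift cm',(100*d@[np.cos(y),np.sin(y)]).round(2),(100*d@[np.sin(y),-np.cos(y)]).round(2))
E
python3 - <<'E'
from h import *
s=save('wrist','w9'); o=get_obs(); print(o['tool_pos'],o['orientation'])
lids(s,o)
for d in spot_point('wrist','tin_c_mid')+spot_in('wrist','tin_c_mid'): print('tin',np.round(d['position'],3),round(d['score'],2))
E
```

```text
[0.62048488 0.03115324 0.21077931] [-1.79977248e+02 -8.77848376e-02 -1.73326896e+02]
lid px [126.5 159.5  23.9] [ 0.6018 -0.0962] shift cm 3.33 -12.43
lid px [260.5 195.5  25.1] [0.6226 0.0362] shift cm -0.27 0.47
lid px [393.5 195.5  21.6] [0.6069 0.1698] shift cm -0.26 13.93
lid px [205.5  38.5  18.3] [ 0.4845 -0.0293] shift cm 14.21 -4.42
tin [ 0.603 -0.102  0.044] 0.74
tin [ 0.597 -0.092  0.086] 0.63
```

>>> {"fn": "play_rows", "kwargs": {
  "plan": [
    [-0.2, 0.45, 0, 0, 0, 0],
    [0, 0, 2, 0, 0, 0],
    [0, 0, 3, 0, 0, 0],
    [0, 0, 3, 0, 0, 0],
    [0, 0, 3, 0, 0, 0],
    [0, 0, 2.5, 0, 0, 0],
    [0, 0, 1.3, 0, 0, 0],
    [0, 0, 0.6, 0, 0, 0],
    [0, 0, 0, 0, 0, 0],
    [0, 0, 0, 0, 0, 0]
  ]
}}

```text
clock: 21.77
tool_pos: [0.6229, 0.0362, 0.0582]
orientation: [-180.0, 0.0, -173.3]
force: [0.5, 0.4, 0.2]
opening: 0.0868
gripper_force: 0.0
```

>>> {"fn": "play_rows", "kwargs": {
  "plan": [
    [0, 0, 0, 0, 0, 0],
    [0, 0, 0, 0, 0, 0],
    [0, 0, 0, 0, 0, 0],
    [0, 0, 0, 0, 0, 0],
    [0, 0, 0, 0, 0, 0],
    [0, 0, 0, 0, 0, 0],
    [0, 0, 0, 0, 0, 0],
    [0, 0, 0, 0, 0, 0],
    [0, 0, 0, 0, 0, 0]
  ],
  "grip": 4.0
}}

```text
clock: 22.52
tool_pos: [0.6225, 0.0366, 0.0577]
orientation: [180.0, 0.0, -173.3]
force: [-0.9, 1.1, 2.0]
opening: 0.0455
gripper_force: 30.0
```

>>> {"fn": "play_rows", "kwargs": {
  "plan": [
    [0, 0, -0.5, 0, 0, 0],
    [0, 0, -0.8, 0, 0, 0],
    [0, 0, -0.8, 0, 0, 0],
    [0, 0, -0.8, 0, 0, 0],
    [0, 0, -0.5, 0, 0, 0],
    [0, 0, 0, 0, 0, 0],
    [0, 0, 0, 0, 0, 0],
    [0, 0, 0, 0, 0, 0],
    [0, 0, 0, 0, 0, 0],
    [0, 0, 0, 0, 0, 0]
  ]
}}

```text
clock: 23.35
tool_pos: [0.622, 0.0362, 0.0911]
orientation: [-180.0, -0.0, -173.3]
force: [0.7, -0.2, -4.2]
opening: 0.0453
gripper_force: 30.0
```

B weighs about 4.2 N, against 1.6 N for C and at most 2.1 N for a light tin. It's the heavy one, so I'll lift it and carry it over the collar.

>>> {"fn": "play_rows", "kwargs": {
  "plan": [
    [0, 0, -0.8, 0, 0, 0],
    [0, 0, -1.5, 0, 0, 0],
    [0, 0, -2, 0, 0, 0],
    [0, 0, -2, 0, 0, 0],
    [0, 0, -2, 0, 0, 0],
    [0, 0, -2, 0, 0, 0],
    [0, 0, -1.2, 0, 0, 0],
    [0, 0, -0.6, 0, 0, 0],
    [0, 0, 0, 0, 0, 0],
    [0, 0, 0, 0, 0, 0]
  ]
}}

```text
clock: 24.18
tool_pos: [0.622, 0.0363, 0.2122]
orientation: [180.0, -0.0, -173.3]
force: [-0.1, 0.7, -5.8]
opening: 0.0453
gripper_force: 30.0
```

>>> {"fn": "play_rows", "kwargs": {
  "plan": [
    [0.7, -0.3, 0, 0, 0, 0],
    [1.2, -0.5, 0, 0, 0, 0],
    [1.4, -0.5, 0, 0, 0, 0],
    [1.4, -0.5, 0, 0, 0, 0],
    [1.4, -0.5, 0, 0, 0, 0],
    [1.4, -0.5, 0, 0, 0, 0],
    [1.4, -0.6, 0, 0, 0, 0],
    [1.4, -0.6, 0, 0, 0, 0],
    [1.4, -0.6, 0, 0, 0, 0],
    [1.4, -0.6, 0, 0, 0, 0],
    [1.2, -0.5, 0, 0, 0, 0],
    [1.0, -0.4, 0, 0, 0, 0],
    [0.6, -0.1, 0, 0, 0, 0],
    [0, 0, 0, 0, 0, 0],
    [0, 0, 0, 0, 0, 0],
    [0, 0, 0, 0, 0, 0],
    [0, 0, 0, 0, 0, 0],
    [0, 0, 0, 0, 0, 0]
  ]
}}

```text
clock: 25.68
tool_pos: [0.4721, -0.0435, 0.2124]
orientation: [-180.0, -0.0, -173.3]
force: [0.3, 0.1, -5.6]
opening: 0.0454
gripper_force: 30.0
```

```bash
python3 - <<'E'
from h import *
o=get_obs(); print(o['tool_pos'],o['orientation'],o['force'],np.abs(o['qvel']).max(),o['clock'])
a=save('scene','s2')['frame']; 
for c in ('scene',):
    for t in ('tin_a_mid','collar_mid'):
        for d in spot_point(c,t): print(c,t,np.round(d['position'],3),round(d['score'],2))
E
```

```text
[ 0.47205343 -0.04346012  0.21243437] [-1.79998124e+02 -7.31301804e-03 -1.73320464e+02] [ 0.29821392  0.11681021 -5.56605453] 0.1528952954418229 25.6833
scene tin_a_mid [ 0.476 -0.044  0.202] 0.76
scene collar_mid [ 0.471 -0.041  0.038] 0.7
scene collar_mid [ 0.399  0.361 -0.002] 0.44
```

View pics/s2.png

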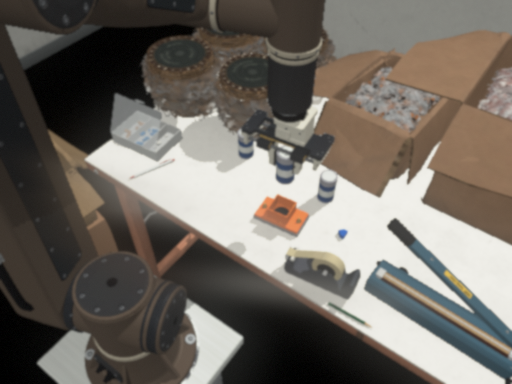

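The held tin (285,165) is upright above the collar (282,212). The light tins stand at (245,145) and (327,186), and the bystanders haven't moved. I'm handing in.

```bash
python3 -c "
from plant import close_job; print(close_job())"
```

```text
the job is handed in; nothing more can be done
None
```

I handed the job in at about 26 s: the plate lies flush on both pins and is released, and the heavy tin (middle one, about 5.6 N) is held upright about 10 cm above the collar's rim. I put one light tin (about 1.6 N) back on the bench and never lifted the third, since the middle tin was already clearly the heavy one; no verdict came back.

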